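Seat a flow chip in the corner of its loading nest and shut the keeper

ROBOT

A 7-joint arm with a two-finger parallel gripper is mounted at the origin on a cart in front of the work surface, level with it; the furniture and walls round the work are solid. World frame = base frame: x ahead of the robot, y to its left, z up, the work surface at z = 0. Lengths are in m, angles in rad, forces in N, time in s.
With the tool pointing down it reaches from about 0.425 to 0.95 m from the base axis. Payload 4.7 kg.
Tool frame: the origin (TCP) lies midway between the tips of the shut fingers; the grasp point (between the pads) lies 19 mm behind it; z points along the fingers, x is the direction in which the jaws open and shut, and the axes are right-handed (so a half turn about z gives the same grasp; the last joint's range is limited). The gripper opens to 85 mm and grips with 20 to 120 N. Pads are 22 mm wide; open, the fingers measure 114 mm over their backs; the gripper's body (76 mm by 85 mm) begins 54 mm behind the grasp point. The pads swing forward as they close: fully open they stand 13 mm farther back than shut.
Start: joints at [-1.205, 0.469, -0.049, 1.532, 0.024, 1.141, -0.082], TCP at [0.26, 0.623, 0.231] pointing down, gripper open.
Joint ranges: [-2.59, 2.59], [-0.33, 1.99], [-1.39, 1.29], [0.1, 2.45], [-1.04, 4.18], [0.21, 1.99], [-2.66, 2.66]. Speed limits (rad/s): [2.57, 2.57, 3.14, 3.14, 3.14, 3.14, 3.14].

INTERFACE

Orientations are given as a unit quaternion [x, y, z, w].
In Python, from workcell import sense, camera, sign_off, regions_of gives the robot as it stands.
- The arm moves only by the tool jog_arm, never from a script. Its argument "plan" is a list of rows, each a list of 2 entries, a list of its own where there are three numbers: the shift along the tool's x, y, z in units of 0.12 m (1.0 is 0.12 m), then the turn, a rotation vector about the tool's x, y, z in units of 2 pi rad (1.0 is 2 pi rad). In form: [[[x, y, z], [ax, ay, az]], ...]. A call has 1 to 20 rows; each row is the pose to reach, as a shift and turn from the pose commanded when the call began, along the tool's axes at that moment, turning the shorter way round; what a row does not reach only later rows make up. A row lasts 1/10 s, in which the tool goes at most 50 mm and 8.59 degrees, less where a joint would pass 70% of its speed; a pose out of reach is approached as far as the arm can. A call with a number of a shift or a turn outside -1 to 1 is refused whole. A call with a gripper value outside its range is refused whole. "gripper" is the opening, from -1 (shut) to 1 (fully open), so that 0 is half open, set as the call begins (left out, the last holds). The fingers move at their own pace and stop on an object; the grip force is fixed at half the most. Time passes only in rows, so rows that repeat a pose let the fingers close. It gives the time, the measured TCP pose, the force and the opening at its end, in the units of the state.
- sense(): the state, without advancing time (a new reading comes with each control period).
- camera(name): name is "side" or "top"; returns a dict with "img" (384x512x3 uint8, red, green, blue), "K" (3x3 intrinsics, pixels), "k1" (the pictures are not rectified: a ray, as slopes to the right and down, at radius r is drawn at 1 + k1 r^2 times it, then the intrinsics apply), "pose" (4x4, takes a point from camera to world coordinates). Camera axes: x right, y down, z forward; pixel columns grow to the right and rows downward; lengths in m; the calibration is good to about 2 mm. A picture is of the moment at which its call begins. There is no depth.
- sign_off(): hands the job in, once; it reports no verdict.
Trained networks look in a picture, given as the dict that the camera call returned (one of the last four; its "shot" number tells which), for a name from the list of things; names that differ only in an ending like _2 or _b are one class to them, and where a whole thing is asked for, a point or a joint stands for the part that bears it (a point fixed in the world has none). Each returns a list of dicts, best first, with "p" (0 to 1); they miss things now and then, are a little off and sometimes report something else, mostly with a low value. They report only what shows in the picture. A call takes as long as a camera call. They do not tell look-alikes from the thing itself.
- regions_of(name, picture): "region" (384x512 bool, what is visible of it) and "uv" ([column, row] in pixels, amid what is visible of it).
The state is a dict: "time_s": time; "joint_pos": joint angles; "qd": joint speeds; "joint_torque": joint torques, N m; "tool_pos": TCP position; "tool_rot": TCP orientation; "force": force on the tool from outside, world axes, zero at the start; "ft_torque": the same for the moment, N m; "gripper_width": finger opening in m.
Only numpy, scipy, OpenCV 4.12 (cv2) and the standard library are available. Lean on these libraries where they do the work, as an engineer would, in place of code of your own. Each camera call takes 0.05 s, during which the arm holds its last target. There are 200 camera calls.

TASK

Without picking it up, use a fingertip to push the blue-framed flow chip flat against the long back rail of the metal loading nest, then, keeping it on the rail, slide it along into the corner pocket until it is fully home against both the rail and the end stop. Then push the keeper, the dark turn-button with the black knob, round until it is fully shut behind the chip. Never lift or carry the chip, and leave the tape roll, dropper bottle, petri dish and marker pen where they are.

Things in the scene. Friction and masses are not known exactly. Their poses are not given: they have to be found in the camera images.
- nest: loading nest, fixed to the bench: grey metal plate 118 x 280 mm, deck (top face) 16 mm above the bench; origin at the plate's centre at bench height, x points across the deck to the back rail, y along the rail to the end stop. In front of the pocket a cheek 10 mm high with a round nose stands at x -52 to -38, y -25 to 0 mm from nest_corner: the pocket is 38 mm wide for the 36 mm chip
- nest_corner (a point): inner corner of rail and end stop at deck height, axes as the nest. The rail's inner face is x = 0 (rail 12 mm high, 16 mm thick, along the whole nest), the end stop's inner face is y = 0 (12 mm high, from the rail to x = -52 mm). The open deck lies at x from -102 to 0 and y from -262 to 0 mm
- chip_center (a point): centre, 4 mm above the underside, of the loose flow chip (45 g): rigid blue frame 36 (x) by 72 (y) by 8 mm high with a pale window. It starts flat on the deck, off the rail, far from the pocket, turned up to 0.3 rad. Fully home its axes match the nest's and this point is at x = -18, y = -36 mm from nest_corner
- keeper (a joint): keeper angle: 0 = open (points away from the end stop and a little to the front), 1.83 = fully shut (points square at the rail, 1 mm behind the trailing end of the seated chip; blocked if the chip is not home). Turns anticlockwise from above to shut; stays where left, 0.7 N at the knob moves it. Starts between 0 and 0.2. Steel arm 14 mm wide, 62 mm long from the pivot, 1.5 to 9.5 mm above the deck
- keeper_pivot (a point): axis of the keeper at deck height, fixed on the deck at x = -84, y = -80 mm from nest_corner
- keeper_knob (a point): middle of the keeper's black knob, an upright peg 9 mm in diameter near the arm's end, 55 mm from the pivot, from 9.5 to 25 mm above the deck (this point 17 mm above it)
- tape_roll: bystander: beige roll of paper tape lying flat, 62 mm wide, 19 mm high, beyond the end stop; origin at its foot
- dropper_bottle: bystander: amber dropper bottle, 32 mm wide, 97 mm high, behind the rail; origin at its foot
- petri_dish: bystander: petri dish, 60 mm wide, 16 mm high, behind the rail; origin at its foot
- marker_pen: bystander: black marker pen, 132 mm long, lying on the bench in front of the nest; origin under its middle
- chip: the flow chip; origin at the centre of its underside. A thumb ear, as high as the frame, sticks out 12 mm from its front long side (its -x side, away from the rail) at its y from -2 to +6 mm: a fingertip in the inner corner behind the ear (y below -2, x below -18 mm) can press the chip to the rail and drag it along
There are look-alikes about, which are no part of the job. Of the things like the chip, leave any that is yellow; of the rest the larger one is meant.

How it is judged:
By the outcome, as a careful person would: the job done as asked, in the order asked, and still so for the second after the job is handed in, with the robot touching nothing.
It also fails if it takes over 58 s, if anything falls off the work surface, if the arm or the gripper's body presses on something with over 40 N, if the wrist force passes 120 N, or if a joint passes its speed limit or range.

## Working session

There is one attempt and no reset: what is moved stays moved. The work goes in short steps, Python scripts to look and compute and a tool call to move; the robot and the scene stay as the last step left them, time stands still between calls to the robot, and variables do not carry over. Pictures are saved under pics/ and viewed, about 8 in all and at most 12, crops included, and the job is handed in when it is done.

Besides the shell and the picture viewer there is one more tool, called by a JSON object that holds its "api" and its "payload", one argument or row to a line. jog_arm: Moves the arm, as the interface text tells. Shifts and turns lie within -1 to 1; 1 stands for 0.12 m of shift or 2 pi rad of turn. Its arguments: {"type":"object","properties":{"plan":{"type":"array","items":{"type":"array"}},"gripper":{"type":"number"}},"required":["plan"]}

```bash
ls; mkdir -p pics; cat > h.py <<'E'
import numpy as np, cv2
from workcell import sense, camera, sign_off, regions_of
def unproj(c,uv,z):
    K=c["K"];d=((np.array(uv,float)-[K[0][2],K[1][2]])/[K[0][0],K[1][1]])
    rd=np.hypot(*d);r=rd
    for _ in range(20): r=rd/(1+c["k1"]*r*r)
    s=d*(r/rd if rd>0 else 1)
    P=np.array(c["pose"]);v=P[:3,:3]@[s[0],s[1],1];o=P[:3,3]
    return o+v*(z-o[2])/v[2]
def proj(c,p):
    P=np.array(c["pose"]);q=P[:3,:3].T@(np.array(p)-P[:3,3]);s=q[:2]/q[2]
    s=s*(1+c["k1"]*(s@s));K=c["K"];return np.array([K[0][0]*s[0]+K[0][2],K[1][1]*s[1]+K[1][2]])
def save(c,n,box=None,f=1):
    im=c["img"][:,:,::-1]
    if box: im=im[box[1]:box[3],box[0]:box[2]]
    cv2.imwrite("pics/"+n,cv2.resize(im,None,fx=f,fy=f,interpolation=cv2.INTER_CUBIC))
E
python3 - <<'E'
from h import *
s=sense();print(s["time_s"],s["tool_pos"],s["tool_rot"],s["force"],s["gripper_width"])
for n in("top","side"):
    c=camera(n);save(c,n+"0.png",f=1.5);print(n,c["pose"],c["K"],c["k1"])
    for k in("nest","chip","keeper","keeper_knob","tape_roll","dropper_bottle","petri_dish","marker_pen"):
        for r in regions_of(k,c)[:3]: 
            print(k,round(r["p"],2),np.round(r["uv"]),r["region"].sum(),unproj(c,r["uv"],0.016).round(3))
E
```

```text
pics
0.0 [0.25939343 0.62253038 0.2302544 ] [ 8.32034147e-01  5.54723526e-01 -7.97195807e-04  5.93206201e-04] [0.71397198 0.2731485  0.51584904] 0.08568899894428864
top [[-2.73134345e-02 -9.98062937e-01  5.58958838e-02  5.40603396e-01]
 [-9.99625773e-01  2.73553400e-02 -1.54224419e-05  1.41505432e-01]
 [-1.51365834e-03 -5.58753873e-02 -9.98436603e-01  9.75382897e-01]
 [ 0.00000000e+00  0.00000000e+00  0.00000000e+00  1.00000000e+00]] [[473.95297038   0.         257.52630332]
 [  0.         473.95297038 195.64056372]
 [  0.           0.           1.        ]] -0.030394496454796947
nest 0.74 [260. 226.] 7423 [0.532 0.138 0.016]
chip 0.81 [355. 143.] 686 [ 0.696 -0.06   0.016]
chip 0.63 [372. 220.] 371 [ 0.538 -0.089  0.016]
chip 0.58 [308. 233.] 617 [0.516 0.041 0.016]
keeper 0.71 [265. 247.] 253 [0.49  0.129 0.016]
keeper_knob 0.5 [262. 248.] 295 [0.488 0.136 0.016]
tape_roll 0.74 [170. 230.] 613 [0.529 0.319 0.016]
dropper_bottle 0.57 [226. 149.] 172 [0.691 0.203 0.016]
petri_dish 0.64 [285. 160.] 629 [0.664 0.084 0.016]
marker_pen 0.69 [263. 221.] 7516 [0.543 0.132 0.016]
marker_pen
[... 247 characters left out ...]
  ]] [[412.74966358   0.         261.68353565]
 [  0.         412.74966358 187.01242048]
 [  0.           0.           1.        ]] -0.006559751107618657
nest 0.79 [245. 215.] 4041 [0.528 0.09  0.016]
nest 0.25 [306. 208.] 450 [0.66  0.082 0.016]
chip 0.89 [284. 272.] 406 [ 0.536 -0.112  0.016]
chip 0.79 [245. 227.] 398 [0.514 0.044 0.016]
chip 0.6 [353. 246.] 526 [ 0.683 -0.077  0.016]
keeper 0.51 [222. 208.] 162 [0.488 0.132 0.016]
keeper_knob 0.66 [221. 205.] 125 [0.49  0.147 0.016]
tape_roll 0.61 [217. 179.] 278 [0.512 0.282 0.016]
dropper_bottle 0.8 [294. 178.] 368 [0.696 0.238 0.016]
petri_dish 0.64 [305. 208.] 455 [0.658 0.082 0.016]
marker_pen 0.77 [190. 226.] 243 [0.413 0.077 0.016]
```

```bash
python3 - <<'E'
from h import *
c=camera("top");save(c,"t1.png",(140,110,400,310),3)
E
```

```text
(no output)
```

View pics/t1.png

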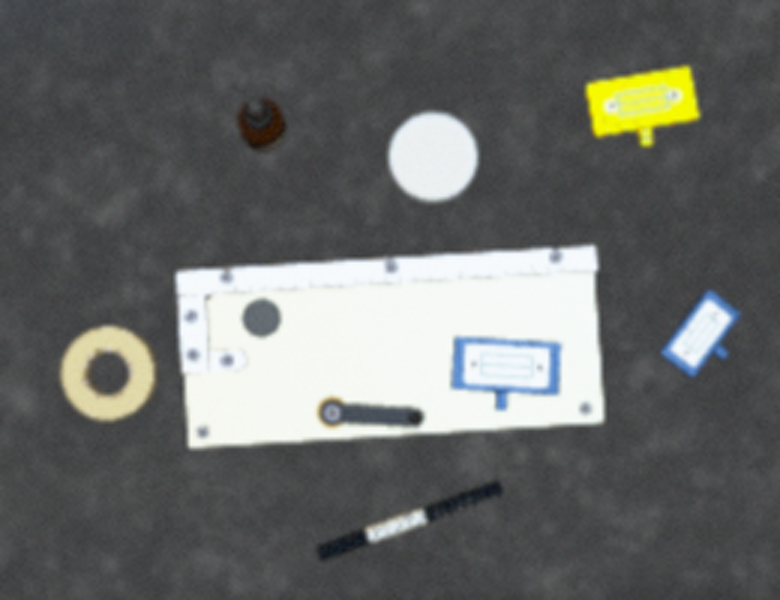

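View pics/side0.png

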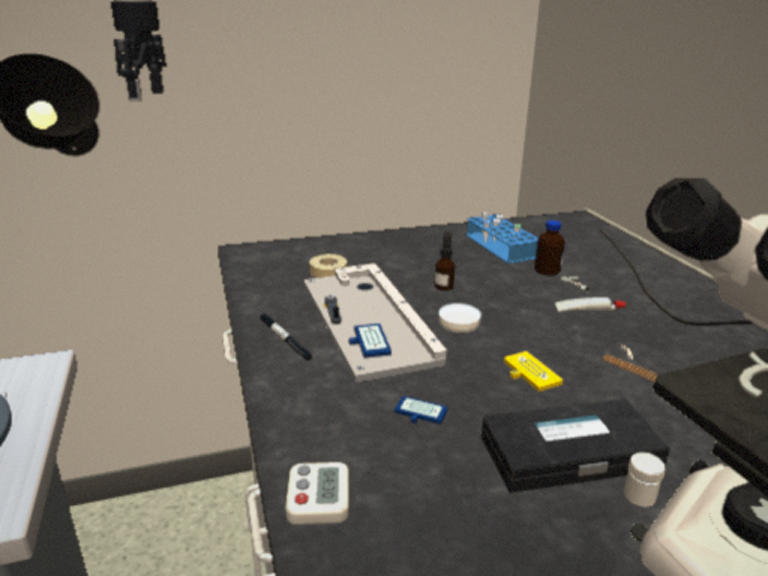

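The top view shows the nest with its corner pocket at the left (crop 207,296). The target chip is on the deck at (505,366) with its ear to the front, and the keeper pivot is at (332,412) with its knob at (415,417). The small blue chip and the yellow one are off the nest.

```bash
cat >> h.py <<'E'
from scipy.optimize import least_squares
def nestfit(c):
    im=c["img"].astype(int);m=((im.min(2)>105)&(im.max(2)-im.min(2)<90)).astype(np.uint8)
    return m
def rect(c,reg,z,k=3):
    m=cv2.morphologyEx(reg.astype(np.uint8),cv2.MORPH_CLOSE,np.ones((9,9)))
    cs,_=cv2.findContours(m,0,1);a=max(cs,key=cv2.contourArea)[:,0]
    return np.array([unproj(c,p,z)[:2] for p in a])
def chipfit(c,x0,z=0.024):
    """fit chip outline (36x72 + ear) to blue mask by IoU in pixel space"""
    im=c["img"].astype(int);b=((im[:,:,2]-im[:,:,0]>25)).astype(np.uint8)
    u0=proj(c,[x0[0],x0[1],z]).round().astype(int);w=np.zeros_like(b)
    cv2.circle(w,tuple(map(int,u0)),45,1,-1);b=b*w
    b=cv2.morphologyEx(b,cv2.MORPH_CLOSE,np.ones((3,3)))
    cs,_=cv2.findContours(b,0,1);a=max(cs,key=cv2.contourArea)
    B=np.zeros_like(b);cv2.drawContours(B,[a],-1,1,-1);S=8
    G=cv2.GaussianBlur(B.astype(np.float32),(0,0),1)
    L=np.array([[-18,-36],[18,-36],[18,36],[-18,36],[-18,6],[-30,6],[-30,-2],[-18,-2]])/1000
    def cost(x):
        ca,sa=np.cos(x[2]),np.sin(x[2]);P=L@np.array([[ca,sa],[-sa,ca]])+x[:2]
        q=np.array([proj(c,[*p,z]) for p in P])
        M=np.zeros(B.shape,np.float32);M=cv2.fillPoly(np.zeros(B.shape,np.uint8),[np.round(q*256).astype(np.int32)],255,cv2.LINE_AA,8)
        return float(((cv2.GaussianBlur(M.astype(np.float32)/255,(0,0),1)-G)**2).sum())
    from scipy.optimize import minimize
    r=minimize(cost,x0,method="Nelder-Mead",options=dict(initial_simplex=[x0,[x0[0]+.01,x0[1],x0[2]],[x0[0],x0[1]+.01,x0[2]],[x0[0],x0[1],x0[2]+.15]],xatol=1e-5,fatol=1e-3))
    return r.x,r.fun,int(B.sum())
E
python3 - <<'E'
from h import *
c=camera("top");m=nestfit(c)
m=cv2.morphologyEx(m,cv2.MORPH_CLOSE,np.ones((3,3)))
cs,_=cv2.findContours(m,0,1);a=max(cs,key=cv2.contourArea);r=cv2.minAreaRect(a);print(r)
h=a[:,0].astype(float)
box=cv2.boxPoints(r);cen=np.array(r[0])
# edges: front/back/left/right lines by points near box edges
out={}
ax=[(box[(i+1)%4]+box[i])/2-cen for i in range(4)]
for v in ax:
    L=np.hypot(*v);n=v/L;t=np.array([-n[1],n[0]]);d=(h-cen)
    s=d@n;w=d@t;half=max(abs((box-cen)@t))
    # boundary in pixel centers: +0.5 outward
    sel=(s>L-4)&(abs(w)<half*0.85)
    pts=h[sel]+0.5*n
    name="back" if n[1]<-.7 else "front" if n[1]>.7 else "left" if n[0]<0 else "right"
    z=.028 if name=="back" else .016
    P=np.array([unproj(c,p,z)[:2] for p in pts])
    vx,vy,x0,y0=cv2.fitLine(P.astype(np.float32),cv2.DIST_HUBER,0,.001,.001).ravel()
    out[name]=((x0,y0),(vx,vy));print(name,len(pts),x0,y0,np.arctan2(-vx*np.sign(vy),abs(vy)) if name in("back","front") else np.arctan2(vy*np.sign(vx),abs(vx)))
yaw=np.mean([np.arctan2(-v[0]*np.sign(v[1]),abs(v[1])) for v in(out["back"][1],out["front"][1])])
X=np.array([np.cos(yaw),np.sin(yaw)]);Y=np.array([-X[1],X[0]])
b,f=[np.array(out[k][0])@X for k in("back","front")];l,r_=[np.array(out[k][0])@Y for k in("left","right")]
print("yaw",yaw,"size",b-f,l-r_)
o=X*(b+f)/2+Y*(l+r_)/2;corner=o+X*.043+Y*.122
print("nest",o,"corner",corner)
Rm=np.array([X,Y])
for r in regions_of("keeper_knob",c)[:2]: print("knob",r["p"],Rm@(unproj(c,r["uv"],.033)[:2]-corner))
print("pivot expected px",proj(c,[*(corner-X*.084-Y*.080),.016+.0095]), "crop",(proj(c,[*(corner-X*.084-Y*.080),.0255])-[140,110])*3)
print("corner crop",(proj(c,[*corner,.028])-[140,110])*3)
x,fv,n=chipfit(c,[.516,.041,.05]);print("chip",x,fv,n,"in nest",Rm@(x[:2]-corner),x[2]-yaw)
s=camera("side");x,fv,n=chipfit(s,[.516,.041,.05]);print("chip side",x,fv,n)
E
```

```text
((300.0, 226.0), (314.0, 422.0), 90.0)Traceback (most recent call last):
  File "<stdin>", line 19, in <module>
cv2.error: OpenCV(4.12.0) /io/opencv/modules/imgproc/src/linefit.cpp:618: error: (-215:Assertion failed) npoints2 >= 0 || npoints3 >= 0 in function 'fitLine'
```

```bash
cat > n.py <<'E'
from h import *
c=camera("top");im=c["img"].astype(int)
R=regions_of("nest",c)[0]["region"].astype(np.uint8);w=cv2.dilate(R,np.ones((9,9)))
deck=np.median(im[R>0],0);print("deck col",deck)
m=((im.min(2)>deck.min()*.55)).astype(np.uint8)*w
m=cv2.morphologyEx(m,cv2.MORPH_OPEN,np.ones((3,3)))
cs,_=cv2.findContours(m,0,1);a=max(cs,key=cv2.contourArea);r=cv2.minAreaRect(a);print(r)
h=a[:,0].astype(float)
box=cv2.boxPoints(r);cen=np.array(r[0])
out={}
for i in range(4):
    v=(box[(i+1)%4]+box[i])/2-cen
    L=np.hypot(*v);n=v/L;t=np.array([-n[1],n[0]]);d=h-cen
    s=d@n;q=d@t;half=max(abs((box-cen)@t))
    pts=h[(s>L-4)&(abs(q)<half*0.85)]+0.5*n
    name="back" if n[1]<-.7 else "front" if n[1]>.7 else "left" if n[0]<0 else "right"
    z=.028 if name=="back" else .016
    P=np.array([unproj(c,p,z)[:2] for p in pts])
    out[name]=cv2.fitLine(P.astype(np.float32),cv2.DIST_HUBER,0,.001,.001).ravel();print(name,len(pts),out[name])
yaw=[np.arctan2(-v[0]*np.sign(v[1]),abs(v[1])) for v in(out["back"],out["front"])];print(yaw);yaw=np.mean(yaw)
X=np.array([np.cos(yaw),np.sin(yaw)]);Y=np.array([-X[1],X[0]])
b,f=[out[k][2:]@X for k in("back","front")];l,r_=[out[k][2:]@Y for k in("left","right")]
print("yaw",yaw,"size",b-f,l-r_)
o=X*(b+f)/2+Y*(l+r_)/2;corner=o+X*.043+Y*.122
print("nest",o,"corner",corner)
Rm=np.array([X,Y])
for r in regions_of("keeper_knob",c)[:2]: print("knob",r["p"],Rm@(unproj(c,r["uv"],.033)[:2]-corner))
print("pivot crop",(proj(c,[*(corner-X*.084-Y*.080),.0255])-[140,110])*3)
print("corner crop",(proj(c,[*corner,.028])-[140,110])*3)
x,fv,n=chipfit(c,[.516,.041,.05]);print("chip",x,fv,n,"in nest",Rm@(x[:2]-corner),x[2]-yaw)
s=camera("side");x,fv,n=chipfit(s,[.516,.041,.05]);print("chip side",x,fv,n)
print("side px x1.5: corner",proj(s,[*corner,.028])*1.5,"pivot",proj(s,[*(corner-X*.084-Y*.080),.0255])*1.5)
E
python3 n.py
```

```text
deck col [246. 248. 244.]
((269.62994384765625, 225.14366149902344), (60.01110076904297, 140.49978637695312), 86.53176879882812)
back 119 [ 0.03216804 -0.99948245  0.59382033  0.12055036]
right 51 [ 0.9997009   0.02445509  0.5407457  -0.02294725]
front 120 [ 0.03317136 -0.9994497   0.47361878  0.11655054]
left 51 [0.9985682  0.05349339 0.5291919  0.25998002]
[np.float32(0.03217359), np.float32(0.03317745)]
yaw 0.03267552 size 0.12026805 0.2831537
nest [0.5337219  0.11847562] corner [0.57271326 0.2418153 ]
knob 0.81 [-0.08224184 -0.09649792]
knob 0.39 [-0.03684629 -0.10599055]
pivot crop [330.30507033 411.27305445]
corner crop [203.02577443 292.3645826 ]
chip [ 0.5193377   0.04221193 -0.10013621] 13.916051864624023 679 in nest [-0.05986805 -0.19775306] -0.13281172874114508
chip side [ 0.51644531  0.03347533 -0.07379541] 7.167892932891846 410
side px x1.5: corner [368.92929619 267.1617514 ] pivot [330.46520553 297.42880411]
```

{"api": "jog_arm", "payload": {
  "plan": [
    [[-1, 0.92, 0], [0, 0, -0.068]],
    [[-1, 0.92, 0], [0, 0, -0.068]],
    [[-1, 0.92, 0], [0, 0, -0.068]],
    [[-1, 0.92, 0], [0, 0, -0.068]],
    [[-1, 0.92, 0], [0, 0, -0.068]]
  ],
  "gripper": -1
}}

```text
time_s: 1.7
tool_pos: [0.3171, 0.4677, 0.2318]
tool_rot: [0.698, 0.717, 0.0, 0.0]
force: [0.2, 0.3, -0.8]
gripper_width: 0.0121
```

{"api": "jog_arm", "payload": {
  "plan": [
    [[-0.94, 0.31, 0.15], [0, 0, -0.001]],
    [[-0.94, 0.31, 0.15], [0, 0, -0.001]],
    [[-0.94, 0.31, 0.15], [0, 0, -0.001]]
  ]
}}

```text
time_s: 2.0
tool_pos: [0.3571, 0.3559, 0.2127]
tool_rot: [0.694, 0.72, -0.001, 0.001]
force: [1.0, 0.7, 1.0]
gripper_width: 0.0001
```

{"api": "jog_arm", "payload": {
  "plan": [
    [[-0.94, 0.31, 0.25], [0, 0, 0]],
    [[-0.94, 0.31, 0.25], [0, 0, 0]],
    [[-0.94, 0.31, 0.25], [0, 0, 0]]
  ]
}}

```text
time_s: 2.3
tool_pos: [0.3985, 0.2449, 0.1825]
tool_rot: [0.694, 0.72, -0.001, 0.0]
force: [0.3, 1.0, -0.2]
gripper_width: -0.0001
```

{"api": "jog_arm", "payload": {
  "plan": [
    [[-0.94, 0.31, 0.25], [0, 0, 0]],
    [[-0.94, 0.31, 0.25], [0, 0, 0]],
    [[-0.94, 0.31, 0.25], [0, 0, 0]]
  ]
}}

```text
time_s: 2.6
tool_pos: [0.4405, 0.1337, 0.1526]
tool_rot: [0.694, 0.72, -0.0, 0.0]
force: [-0.1, 0.4, 0.1]
gripper_width: 0.0002
```

{"api": "jog_arm", "payload": {
  "plan": [
    [[-0.9, 0.3, 0.2], [0, 0, 0]],
    [[-0.9, 0.3, 0.2], [0, 0, 0]],
    [[-0.9, 0.3, 0.2], [0, 0, 0]],
    [[-0.9, 0.3, 0.2], [0, 0, 0]],
    [[-0.9, 0.3, 0.2], [0, 0, 0]]
  ]
}}

```text
time_s: 3.1
tool_pos: [0.4801, 0.0314, 0.1292]
tool_rot: [0.693, 0.721, 0.0, -0.0]
force: [-0.0, 0.9, -0.1]
gripper_width: 0.0
```

```bash
cat > st.py <<'E'
from h import *
yaw=.0327;X=np.array([np.cos(yaw),np.sin(yaw)]);Y=np.array([-X[1],X[0]]);Rm=np.array([X,Y]);corner=np.array([.5727,.2418])
def st():
    s=sense();q=s["tool_rot"];p=s["tool_pos"];f=s["force"]
    print("t",s["time_s"],"nest xy mm",(Rm@(p[:2]-corner)*1000).round(1),"z",round(p[2]*1000,1),"yaw",np.degrees(2*np.arctan2(q[1],q[0])).round(2),"tilt",q[2:].round(4),"F nest",(Rm@f[:2]).round(2),round(f[2],2),"w",s["gripper_width"])
E
python3 - <<'E'
from st import *
st();c=camera("side");save(c,"s2.png",(180,80,340,280),3)
E
```

```text
t 3.1 nest xy mm [ -99.4 -207.3] z 129.2 yaw 92.33 tilt [ 0.0004 -0.0003] F nest [0.01 0.93] -0.13 w 4.155643365677944e-05
```

View pics/s2.png

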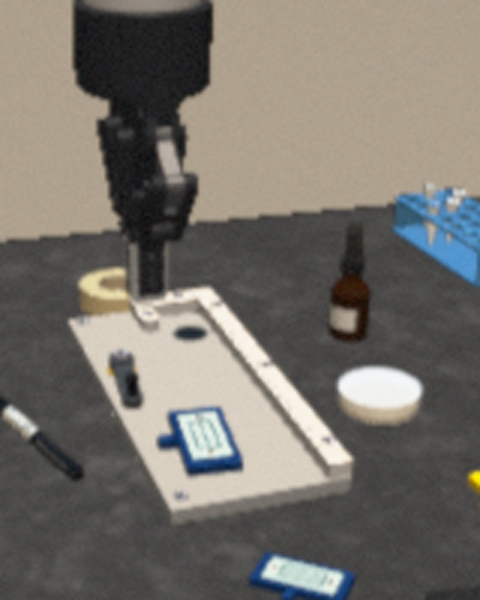

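{"api": "jog_arm", "payload": {
  "plan": [
    [[-0.08, -0.02, 0.3], [0, 0, 0.0013]],
    [[-0.08, -0.02, 0.6], [0, 0, 0.0013]],
    [[-0.08, -0.02, 0.75], [0, 0, 0.0013]],
    [[-0.08, -0.02, 0.85], [0, 0, 0.0013]],
    [[-0.08, -0.02, 0.91], [0, 0, 0.0013]],
    [[-0.08, -0.02, 0.91], [0, 0, 0.0013]],
    [[-0.08, -0.02, 0.91], [0, 0, 0.0013]]
  ]
}}

```text
time_s: 3.85
tool_pos: [0.4781, 0.0201, 0.0208]
tool_rot: [0.696, 0.718, 0.001, 0.0]
force: [0.6, -0.4, 0.0]
gripper_width: 0.0002
```

```bash
python3 - <<'E'
from st import *
st();c=camera("side");save(c,"s3.png",(190,160,310,260),6)
E
```

```text
t 3.85 nest xy mm [-101.8 -218.4] z 20.8 yaw 91.79 tilt [0.0007 0.0004] F nest [ 0.58 -0.44] 0.01 w 0.0001782918105430585
```

View pics/s3.png

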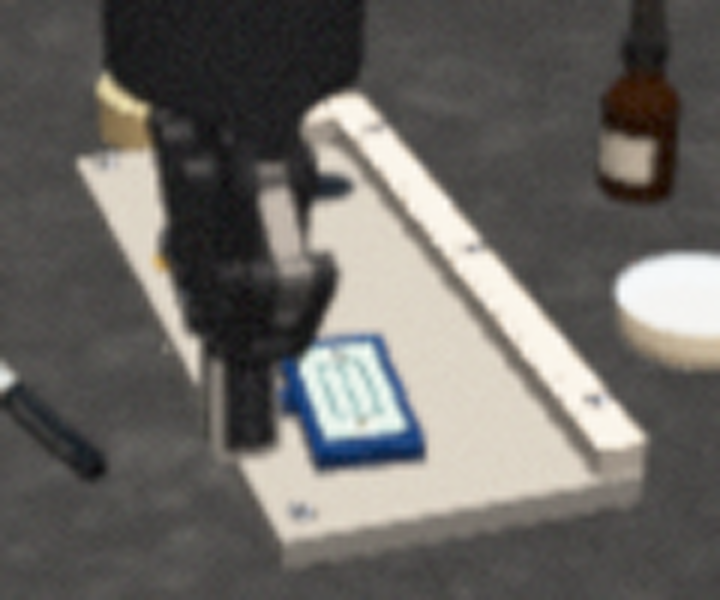

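{"api": "jog_arm", "payload": {
  "plan": [
    [[0, 0.05, 0], [0, 0, 0]],
    [[0, 0.09, 0], [0, 0, 0]],
    [[0, 0.12, 0], [0, 0, 0]],
    [[0, 0.15, 0], [0, 0, 0]],
    [[0, 0.18, 0], [0, 0, 0]],
    [[0, 0.21, 0], [0, 0, 0]],
    [[0, 0.24, 0], [0, 0, 0]],
    [[0, 0.27, 0], [0, 0, 0]],
    [[0, 0.3, 0], [0, 0, 0]],
    [[0, 0.33, 0], [0, 0, 0]],
    [[0, 0.36, 0], [0, 0, 0]],
    [[0, 0.36, 0], [0, 0, 0]]
  ]
}}

```text
time_s: 5.1
tool_pos: [0.5213, 0.021, 0.0201]
tool_rot: [0.696, 0.718, 0.0, 0.0]
force: [0.2, 1.4, -0.2]
gripper_width: 0.0002
```

```bash
python3 - <<'E'
from st import *
st();c=camera("side");save(c,"s4.png",(190,160,310,260),6)
x,f,n=chipfit(c,[.54,.045,.0]);print(Rm@(x[:2]-corner),x[2]-yaw,f,n)
E
```

```text
t 5.1 nest xy mm [ -58.6 -219. ] z 20.1 yaw 91.75 tilt [0.0003 0.0002] F nest [0.2  1.35] -0.24 w 0.00021473338832129823
[-0.03050376 -0.20354073] 0.11825876226444282 246.90782165527344 91
```

View pics/s4.png

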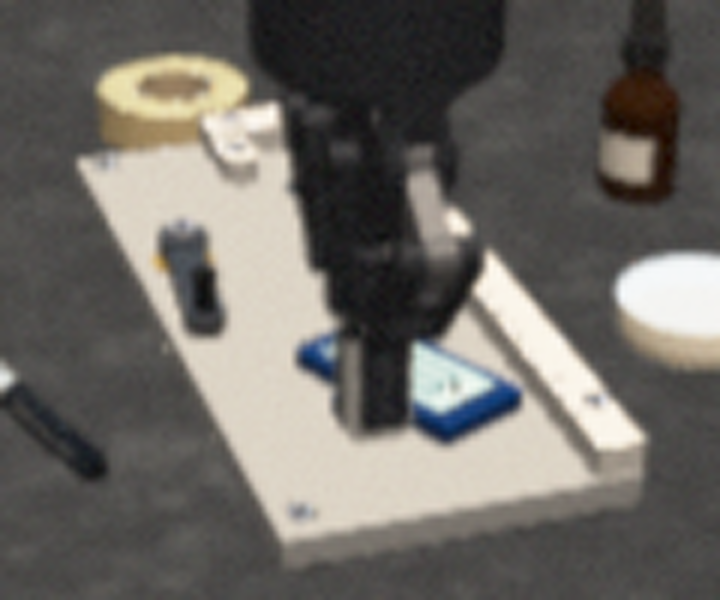

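{"api": "jog_arm", "payload": {
  "plan": [
    [[0, 0.015, 0], [0, 0, 0]],
    [[0, 0.03, 0], [0, 0, 0]],
    [[0, 0.045, 0], [0, 0, 0]],
    [[0, 0.06, 0], [0, 0, 0]],
    [[0, 0.07, 0], [0, 0, 0]],
    [[0, 0.08, 0], [0, 0, 0]],
    [[0, 0.09, 0], [0, 0, 0]],
    [[0, 0.09, 0], [0, 0, 0]]
  ]
}}

```text
time_s: 5.95
tool_pos: [0.5288, 0.0209, 0.0195]
tool_rot: [0.696, 0.718, -0.002, -0.002]
force: [-6.7, -0.8, 3.8]
gripper_width: -0.0001
```

```bash
python3 - <<'E'
from st import *
st();c=camera("side");save(c,"s5.png",(190,160,310,260),6)
E
```

```text
t 5.95 nest xy mm [ -51.1 -219.4] z 19.5 yaw 91.75 tilt [-0.0021 -0.0019] F nest [-6.72 -0.59] 3.76 w -0.00011139906643439085
```

View pics/s5.png

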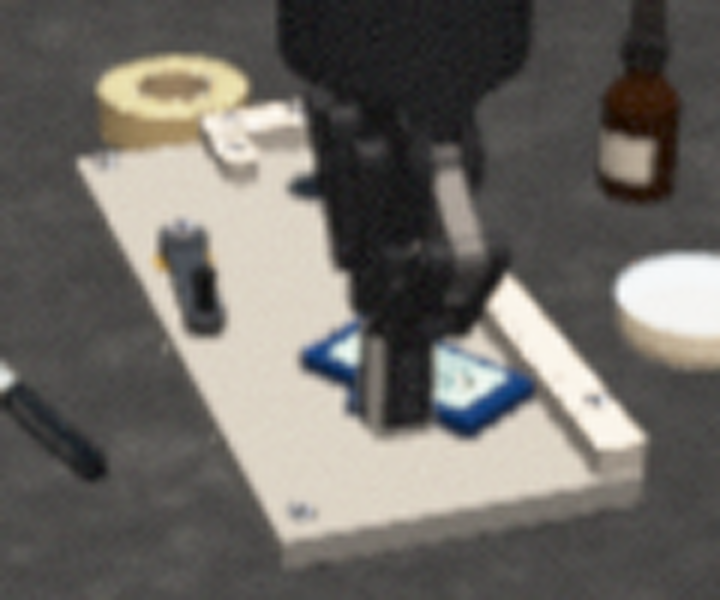

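{"api": "jog_arm", "payload": {
  "plan": [
    [[-0.05, -0.1, 0], [0, 0, 0]],
    [[-0.08, -0.25, 0], [0, 0, 0]],
    [[-0.08, -0.4, -0.3], [0, 0, 0]],
    [[-0.08, -0.4, -0.6], [0, 0, 0]],
    [[-0.08, -0.4, -0.6], [0, 0, 0]]
  ]
}}

```text
time_s: 6.5
tool_pos: [0.4871, 0.0099, 0.0963]
tool_rot: [0.696, 0.718, 0.004, 0.003]
force: [1.1, 0.9, -0.0]
gripper_width: 0.0001
```

```bash
python3 - <<'E'
from st import *
st()
for v in("side","top"):
    c=camera(v);save(c,v+"6.png",(180,130,360,280),4)
    for r in regions_of("chip",c): print(v,round(r["p"],2),r["region"].sum(),Rm@(unproj(c,r["uv"],.024)[:2]-corner))
    for y0 in(.0,.5):
        x,f,n=chipfit(c,[.54,.04,y0]);print(Rm@(x[:2]-corner),x[2]-yaw,f,n)
E
```

```text
t 6.5 nest xy mm [ -93.2 -229. ] z 96.3 yaw 91.71 tilt [0.0043 0.0035] F nest [1.09 0.85] -0.01 w 5.636206499857287e-05
side 0.88 529 [ 0.08367334 -0.34237176]
side 0.68 408 [-0.05787003 -0.36037807]
side 0.65 472 [-0.03668989 -0.19624568]
[-0.04029607 -0.20056677] 0.6068146017334346 147.546142578125 219
[-0.04049329 -0.20092385] 0.6139429213509666 147.04307556152344 219
top 0.85 373 [-0.04216365 -0.3266085 ]
top 0.76 677 [-0.03651979 -0.19043168]
top 0.6 638 [ 0.10971569 -0.3052663 ]
[-0.03353905 -0.18974408] 0.5634985898989657 8.259586334228516 687
[-0.03381001 -0.18958847] 0.5546395663489698 7.963183403015137 687
```

View pics/top6.png

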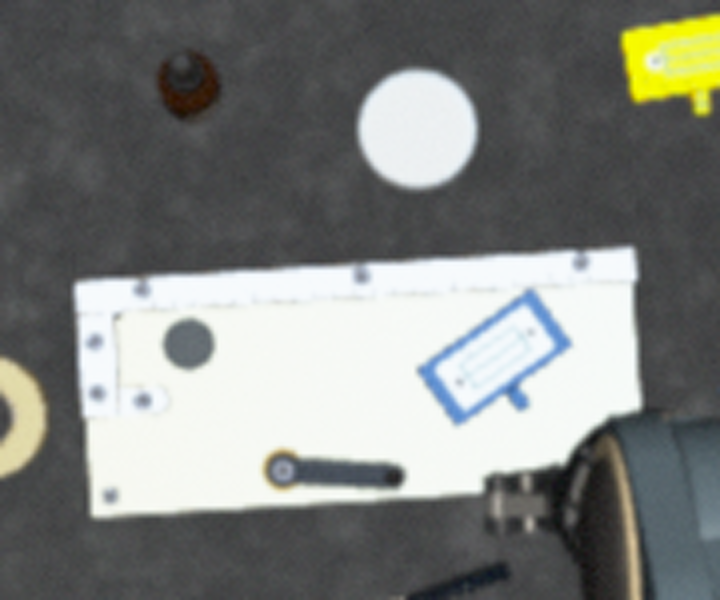

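Top view shows the chip turned 0.56 rad, its trailing corner touching the rail (crop 535,292) and its front left corner at (460,420). I'll push that left half in, on the other side of the ear, to turn it flush.

{"api": "jog_arm", "payload": {
  "plan": [
    [[0.3, 0.03, 0], [0, 0, 0]],
    [[0.53, 0.06, 0], [0, 0, 0]],
    [[0.53, 0.06, 0.2], [0, 0, 0]],
    [[0.53, 0.06, 0.4], [0, 0, 0]],
    [[0.53, 0.06, 0.5], [0, 0, 0]],
    [[0.53, 0.06, 0.5], [0, 0, 0]],
    [[0.53, 0.06, 0.5], [0, 0, 0]]
  ]
}}

```text
time_s: 7.4
tool_pos: [0.489, 0.0737, 0.0319]
tool_rot: [0.696, 0.718, -0.0, -0.0]
force: [0.6, 0.2, 0.1]
gripper_width: 0.0
```

```bash
python3 -c "
from st import *
st()"
```

```text
t 7.4 nest xy mm [ -89.1 -165.3] z 31.9 yaw 91.72 tilt [-0.0002 -0.0001] F nest [0.6  0.22] 0.08 w 1.2471020378761373e-05
```

{"api": "jog_arm", "payload": {
  "plan": [
    [[0, 0, 0.1], [0, 0, 0]],
    [[0, 0, 0.1], [0, 0, 0]],
    [[0, 0.05, 0.1], [0, 0, 0]],
    [[0, 0.09, 0.1], [0, 0, 0]],
    [[0.01, 0.12, 0.1], [0, 0, 0]],
    [[0.03, 0.15, 0.1], [0, 0, 0]],
    [[0.04, 0.18, 0.1], [0, 0, 0]],
    [[0.06, 0.21, 0.1], [0, 0, 0]],
    [[0.07, 0.24, 0.1], [0, 0, 0]],
    [[0.08, 0.27, 0.1], [0, 0, 0]],
    [[0.09, 0.3, 0.1], [0, 0, 0]],
    [[0.1, 0.32, 0.1], [0, 0, 0]],
    [[0.1, 0.33, 0.1], [0, 0, 0]],
    [[0.1, 0.34, 0.1], [0, 0, 0]],
    [[0.1, 0.34, 0.1], [0, 0, 0]]
  ]
}}

```text
time_s: 8.9
tool_pos: [0.5294, 0.0871, 0.0201]
tool_rot: [0.696, 0.718, 0.0, 0.0]
force: [0.3, -0.3, 0.8]
gripper_width: -0.0004
```

```bash
python3 - <<'E'
from st import *
st();c=camera("top");save(c,"top7.png",(180,130,360,280),4)
x,f,n=chipfit(c,[.55,.06,0]);print(Rm@(x[:2]-corner),x[2]-yaw,f,n)
E
```

```text
t 8.9 nest xy mm [ -48.3 -153.2] z 20.1 yaw 91.75 tilt [0. 0.] F nest [ 0.27 -0.26] 0.76 w -0.0003664776676924826
[-0.02260279 -0.17730907] -0.11650861085554079 279.208740234375 327
```

View pics/top7.png

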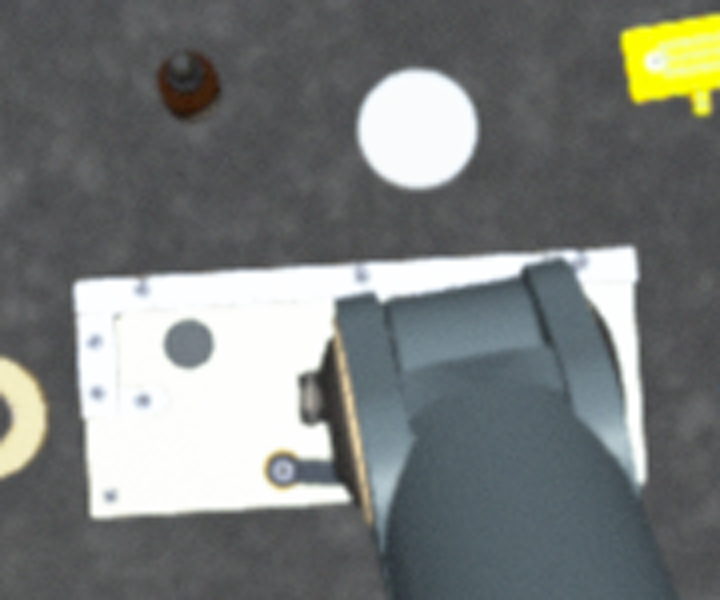

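The arm hides the chip here (8 views used). I'll press gently and read the force.

{"api": "jog_arm", "payload": {
  "plan": [
    [[0, 0.01, 0], [0, 0, 0]],
    [[0, 0.02, 0], [0, 0, 0]],
    [[0, 0.03, 0], [0, 0, 0]],
    [[0, 0.03, 0], [0, 0, 0]],
    [[0, 0.03, 0], [0, 0, 0]]
  ]
}}

```text
time_s: 9.45
tool_pos: [0.5314, 0.0873, 0.0197]
tool_rot: [0.696, 0.718, -0.001, -0.001]
force: [-5.2, 0.5, 2.0]
gripper_width: 0.0001
```

```bash
python3 -c "
from st import *
st()"
```

```text
t 9.45 nest xy mm [ -46.3 -153.1] z 19.7 yaw 91.76 tilt [-0.0012 -0.001 ] F nest [-5.16  0.68] 1.97 w 0.0001121225658227884
```

{"api": "jog_arm", "payload": {
  "plan": [
    [[0, -0.08, 0], [0, 0, 0]],
    [[0, -0.25, -0.1], [0, 0, 0]],
    [[-0.1, -0.4, -0.5], [0, 0, 0]],
    [[-0.5, -0.4, -0.6], [0, 0, 0]],
    [[-0.6, -0.4, -0.6], [0, 0, 0]],
    [[-0.6, -0.4, -0.6], [0, 0, 0]]
  ]
}}

```text
time_s: 10.05
tool_pos: [0.4882, 0.0113, 0.093]
tool_rot: [0.698, 0.716, 0.001, 0.002]
force: [0.3, 0.5, -0.3]
gripper_width: -0.0
```

```bash
python3 - <<'E'
from st import *
st();c=camera("top");save(c,"top8.png",(180,130,360,280),4)
x,f,n=chipfit(c,[.55,.06,0]);print(Rm@(x[:2]-corner),x[2]-yaw,f,n)
E
```

```text
t 10.05 nest xy mm [ -92.  -227.6] z 93.0 yaw 91.45 tilt [0.0012 0.0015] F nest [0.27 0.46] -0.26 w -9.320344543797019e-06
[-0.02078333 -0.193174  ] -0.08275690578150668 10.180732727050781 676
```

{"api": "jog_arm", "payload": {
  "plan": [
    [[0.13, 0.14, 0.2], [0, 0, 0]],
    [[0.13, 0.14, 0.45], [0, 0, 0]],
    [[0.13, 0.14, 0.55], [0, 0, 0]],
    [[0.13, 0.14, 0.6], [0, 0, 0]],
    [[0.13, 0.14, 0.6], [0, 0, 0]],
    [[0.13, 0.14, 0.6], [0, 0, 0]]
  ]
}}

```text
time_s: 10.7
tool_pos: [0.504, 0.03, 0.0207]
tool_rot: [0.696, 0.718, 0.0, 0.0]
force: [-0.5, 0.5, -0.0]
gripper_width: 0.0002
```

```bash
python3 -c "
from st import *
st()"
```

```text
t 10.7 nest xy mm [ -75.6 -209.4] z 20.7 yaw 91.74 tilt [0.0005 0.0003] F nest [-0.48  0.56] -0.01 w 0.00015222924659064703
```

{"api": "jog_arm", "payload": {
  "plan": [
    [[-0.02, 0.05, 0], [0, 0, 0]],
    [[-0.02, 0.09, 0], [0, 0, 0]],
    [[-0.02, 0.12, 0], [0, 0, 0]],
    [[-0.02, 0.15, 0], [0, 0, 0]],
    [[-0.02, 0.17, 0], [0, 0, 0]],
    [[-0.02, 0.19, 0], [0, 0, 0]],
    [[-0.02, 0.21, 0], [0, 0, 0]],
    [[-0.02, 0.225, 0], [0, 0, 0]],
    [[-0.02, 0.24, 0], [0, 0, 0]],
    [[-0.02, 0.25, 0], [0, 0, 0]],
    [[-0.02, 0.26, 0], [0, 0, 0]],
    [[-0.02, 0.26, 0], [0, 0, 0]]
  ]
}}

```text
time_s: 11.9
tool_pos: [0.5326, 0.0285, 0.0197]
tool_rot: [0.696, 0.718, -0.002, -0.002]
force: [-5.0, -0.3, 3.4]
gripper_width: -0.0002
```

```bash
python3 -c "
from st import *
st()"
```

```text
t 11.9 nest xy mm [ -47.1 -211.9] z 19.7 yaw 91.76 tilt [-0.0017 -0.0017] F nest [-4.98 -0.15] 3.4 w -0.00019272942384921052
```

{"api": "jog_arm", "payload": {
  "plan": [
    [[0.03, 0, 0], [0, 0, 0]],
    [[0.06, 0, 0], [0, 0, 0]],
    [[0.1, 0, 0], [0, 0, 0]],
    [[0.14, 0, 0], [0, 0, 0]],
    [[0.18, 0, 0], [0, 0, 0]],
    [[0.22, 0, 0], [0, 0, 0]],
    [[0.26, 0, 0], [0, 0, 0]],
    [[0.3, 0, 0], [0, 0, 0]],
    [[0.34, 0, 0], [0, 0, 0]],
    [[0.38, 0, 0], [0, 0, 0]],
    [[0.42, 0, 0], [0, 0, 0]]
  ]
}}

```text
time_s: 13.0
tool_pos: [0.5309, 0.0773, 0.0194]
tool_rot: [0.697, 0.717, -0.003, -0.001]
force: [-3.6, -3.7, 1.0]
gripper_width: -0.0004
```

```bash
python3 -c "
from st import *
st();c=camera('side');save(c,'s9.png',(190,140,310,240),6)
"
```

```text
t 13.0 nest xy mm [ -47.2 -163. ] z 19.4 yaw 91.69 tilt [-0.0025 -0.001 ] F nest [-3.75 -3.55] 0.96 w -0.00037672118671560446
```

View pics/s9.png

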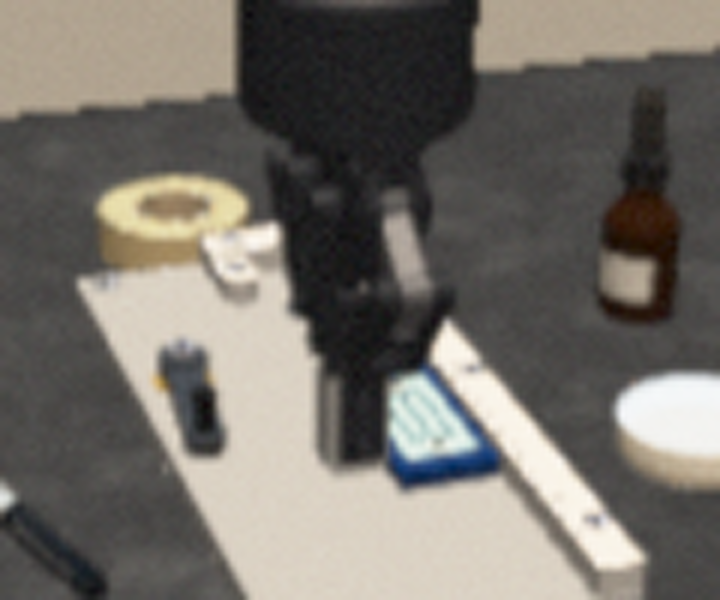

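The chip is flat on the rail with the finger in the corner behind its ear (full-frame about (250,216)). Continuing the drag.

{"api": "jog_arm", "payload": {
  "plan": [
    [[0.05, 0.003, 0], [0, 0, 0]],
    [[0.1, 0.003, 0], [0, 0, 0]],
    [[0.15, 0.003, 0], [0, 0, 0]],
    [[0.2, 0.003, 0], [0, 0, 0]],
    [[0.25, 0.003, 0], [0, 0, 0]],
    [[0.3, 0.003, 0], [0, 0, 0]],
    [[0.35, 0.003, 0], [0, 0, 0]],
    [[0.4, 0.003, 0], [0, 0, 0]],
    [[0.45, 0.003, 0], [0, 0, 0]],
    [[0.5, 0.003, 0], [0, 0, 0]],
    [[0.55, 0.003, 0], [0, 0, 0]],
    [[0.6, 0.003, 0], [0, 0, 0]]
  ]
}}

```text
time_s: 14.25
tool_pos: [0.5284, 0.1488, 0.0192]
tool_rot: [0.697, 0.717, -0.003, -0.001]
force: [-6.3, -4.4, 1.3]
gripper_width: 0.0
```

```bash
python3 -c "
from st import *
st()
"
```

```text
t 14.25 nest xy mm [-47.3 -91.5] z 19.2 yaw 91.69 tilt [-0.0034 -0.0012] F nest [-6.44 -4.17] 1.27 w 3.098542597994652e-05
```

{"api": "jog_arm", "payload": {
  "plan": [
    [[0.04, -0.006, 0], [0, 0, 0]],
    [[0.08, -0.006, 0], [0, 0, 0]],
    [[0.12, -0.006, 0], [0, 0, 0]],
    [[0.16, -0.006, 0], [0, 0, 0]],
    [[0.2, -0.006, 0], [0, 0, 0]],
    [[0.23, -0.006, 0], [0, 0, 0]],
    [[0.26, -0.006, 0], [0, 0, 0]],
    [[0.29, -0.006, 0], [0, 0, 0]],
    [[0.29, -0.006, 0], [0, 0, 0]]
  ]
}}

```text
time_s: 15.15
tool_pos: [0.5272, 0.1852, 0.0192]
tool_rot: [0.696, 0.718, -0.002, -0.001]
force: [-4.9, -1.1, -0.1]
gripper_width: -0.0003
```

```bash
python3 -c "
from st import *
st()
"
```

```text
t 15.15 nest xy mm [-47.3 -55.1] z 19.2 yaw 91.78 tilt [-0.0023 -0.0012] F nest [-4.89 -0.92] -0.14 w -0.0003000876316454599
```

Not at the stop yet; continuing slowly.

{"api": "jog_arm", "payload": {
  "plan": [
    [[0.015, 0, 0], [0, 0, 0]],
    [[0.03, 0, 0], [0, 0, 0]],
    [[0.04, 0, 0], [0, 0, 0]],
    [[0.05, 0, 0], [0, 0, 0]],
    [[0.06, 0, 0], [0, 0, 0]],
    [[0.06, 0, 0], [0, 0, 0]]
  ]
}}

```text
time_s: 15.75
tool_pos: [0.527, 0.1915, 0.0191]
tool_rot: [0.696, 0.718, -0.003, -0.001]
force: [-4.5, -4.1, 0.6]
gripper_width: 0.0001
```

```bash
python3 -c "
from st import *
st()
"
```

```text
t 15.75 nest xy mm [-47.3 -48.8] z 19.1 yaw 91.73 tilt [-0.0027 -0.001 ] F nest [-4.62 -3.95] 0.57 w 8.629615335755936e-05
```

{"api": "jog_arm", "payload": {
  "plan": [
    [[0.01, 0, 0], [0, 0, 0]],
    [[0.02, 0, 0], [0, 0, 0]],
    [[0.03, 0, 0], [0, 0, 0]],
    [[0.04, 0, 0], [0, 0, 0]],
    [[0.04, 0, 0], [0, 0, 0]]
  ]
}}

```text
time_s: 16.25
tool_pos: [0.5269, 0.1945, 0.0191]
tool_rot: [0.697, 0.717, -0.004, -0.0]
force: [-5.3, -6.4, 1.5]
gripper_width: -0.0
```

```bash
python3 -c "
from st import *
st()
"
```

```text
t 16.25 nest xy mm [-47.4 -45.8] z 19.1 yaw 91.67 tilt [-0.0037 -0.0005] F nest [-5.47 -6.25] 1.49 w -1.9955018680597957e-05
```

{"api": "jog_arm", "payload": {
  "plan": [
    [[0.01, 0, 0], [0, 0, 0]],
    [[0.02, 0, 0], [0, 0, 0]],
    [[0.03, 0, 0], [0, 0, 0]],
    [[0.03, 0, 0], [0, 0, 0]]
  ]
}}

```text
time_s: 16.65
tool_pos: [0.5268, 0.1947, 0.019]
tool_rot: [0.697, 0.717, -0.005, 0.0]
force: [-5.5, -11.7, 2.9]
gripper_width: 0.0
```

```bash
python3 -c "
from st import *
st();c=camera('side');save(c,'s10.png',(190,120,310,220),6)
"
```

```text
t 16.65 nest xy mm [-47.4 -45.6] z 19.0 yaw 91.55 tilt [-0.0053  0.0005] F nest [ -5.89 -11.53] 2.91 w 4.515956208034099e-05
```

View pics/s10.png

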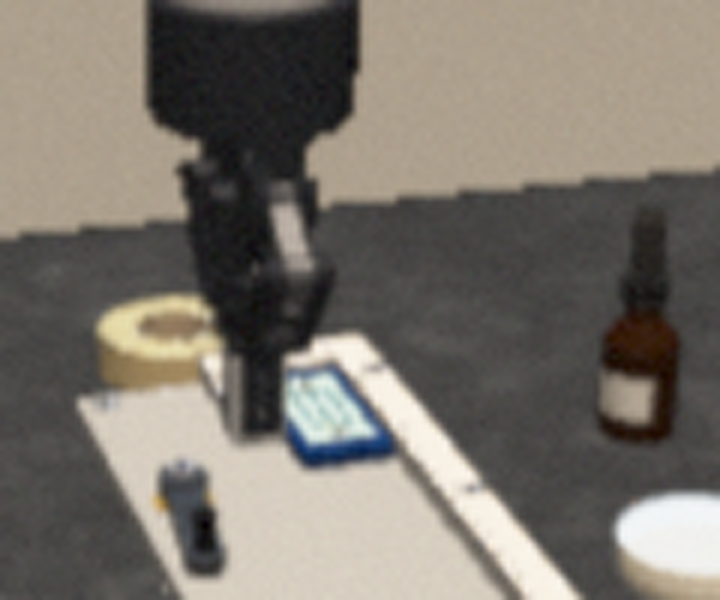

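The chip stopped hard at the end stop (x -47.4, y -45.6, with the y force jumping to 11.5 N), and the picture shows it in the pocket. Releasing in both directions at once, then lifting clear.

{"api": "jog_arm", "payload": {
  "plan": [
    [[-0.03, -0.025, 0], [0, 0, 0]],
    [[-0.06, -0.05, 0], [0, 0, 0]],
    [[-0.07, -0.12, 0], [0, 0, 0]],
    [[-0.07, -0.12, -0.3], [0, 0, 0]],
    [[-0.4, -0.3, -0.4], [0, 0, 0]],
    [[-0.77, -0.57, -0.4], [0, 0, 0]],
    [[-0.77, -0.57, -0.4], [0, 0, 0]],
    [[-0.77, -0.57, -0.4], [0, 0, 0]]
  ]
}}

```text
time_s: 17.5
tool_pos: [0.463, 0.1064, 0.0686]
tool_rot: [0.697, 0.717, 0.001, 0.0]
force: [0.4, 0.7, 0.7]
gripper_width: -0.0002
```

```bash
python3 - <<'E'
from st import *
st()
c=camera("top");x,f,n=chipfit(c,[.55,.20,0.03]);print("chip",Rm@(x[:2]-corner),x[2]-yaw,f,n)
for v in(c,camera("side")):
    for r in regions_of("keeper_knob",v)[:2]: print("knob",r["p"],Rm@(unproj(v,r["uv"],.033)[:2]-corner))
save(c,"top11.png",(160,130,360,280),4)
E
```

```text
t 17.5 nest xy mm [-114.1 -131.8] z 68.6 yaw 91.67 tilt [0.0006 0.    ] F nest [0.42 0.7 ] 0.74 w -0.00020304562282084913
chip [-0.01926533 -0.03685635] -0.03171489462536344 10.22920036315918 679
knob 0.5 [-0.08000914 -0.09899574]
knob 0.71 [-0.09226567 -0.13138899]
knob 0.66 [ 0.05775366 -0.19346338]
```

```bash
python3 - <<'E'
from st import *
c=camera("top");save(c,"top12.png",(170,180,270,255),8)
E
```

```text
(no output)
```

View pics/top12.png

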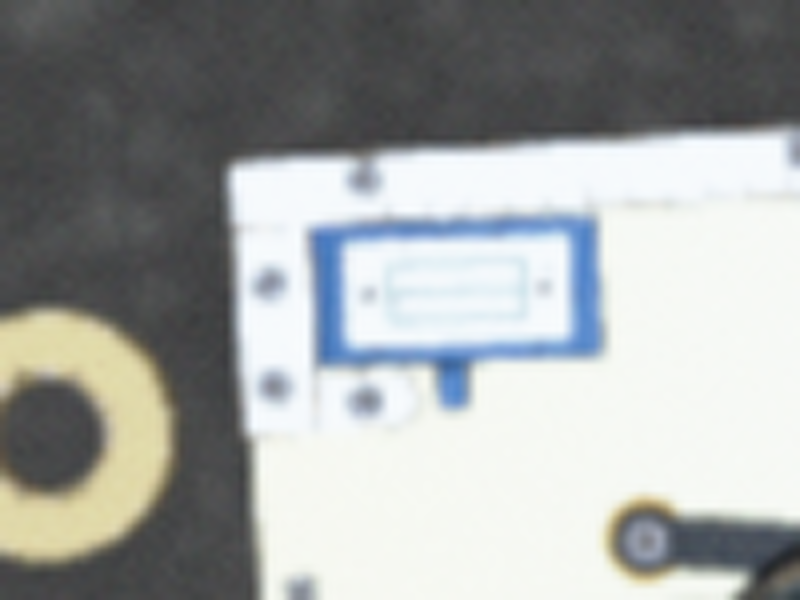

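The chip sits parallel to the rail and against the end stop, with at most about 1 mm of gap. I'll check that against the rail's own edges at subpixel level.

```bash
cat > gap.py <<'E'
from st import *
cs=[camera("top") for _ in range(4)];c=cs[0];im=np.mean([k["img"].astype(np.float32) for k in cs],0)
im=cv2.merge([im[:,:,2]-im[:,:,0],im[:,:,1].copy()])  # blueness, brightness
def samp(P): 
    q=np.array([proj(c,p) for p in P],np.float32);return np.array([cv2.getRectSubPix(np.ascontiguousarray(im[:,:,0]),(1,1),tuple(map(float,a)))[0,0] for a in q]),np.array([cv2.getRectSubPix(np.ascontiguousarray(im[:,:,1]),(1,1),tuple(map(float,a)))[0,0] for a in q])
def edge(s,v):  # crossings at half of max
    h=(v.max()+np.percentile(v,10))/2;k=np.where(np.diff(np.sign(v-h)))[0];return [round(float(s[i]+(h-v[i])/(v[i+1]-v[i])*(s[i+1]-s[i])),2) for i in k]
W=lambda x,y,z:[*(corner+X*x/1000+Y*y/1000),z]
for y in(-8,-15,-22,-50,-58,-65):
    s=np.arange(-46,10,.5);b,_=samp([W(x,y,.024) for x in s]);s2=np.arange(5,30,.5);_,w=samp([W(x,y,.028) for x in s2])
    print("y",y,"blue edges x",edge(s,b),"rail outer",edge(s2,w))
for x in(-8,-18,-28):
    s=np.arange(-85,10,.5);b,_=samp([W(x,y,.024) for y in s]);s2=np.arange(5,30,.5);_,w=samp([W(x,y,.028) for y in s2])
    print("x",x,"blue edges y",edge(s,b),"stop outer",edge(s2,w))
E
python3 gap.py
```

```text
y -8 blue edges x [-35.55, -27.61, -26.69, -0.97] rail outer [16.29]
y -15 blue edges x [-35.93, -31.67, -5.46, -0.75] rail outer [9.97, 10.08, 15.07]
y -22 blue edges x [-36.14, -31.87, -5.35, -0.95] rail outer [16.77]
y -50 blue edges x [-36.85, -32.32, -6.52, -1.38] rail outer [16.29]
y -58 blue edges x [-37.04, -32.39, -6.86, -1.54] rail outer [16.62]
y -65 blue edges x [-37.04, -16.78, -8.24, -1.89] rail outer [16.71]
x -8 blue edges y [-72.16, -65.15, -8.6, -1.46] stop outer [17.94]
x -18 blue edges y [-72.24, -65.17, -8.35, -1.51] stop outer [18.29]
x -28 blue edges y [-71.88, -64.84, -8.01, -1.28] stop outer [18.37]
```

Most likely my retreat turned the chip about 0.02 rad, leaving its trailing end about 1 mm off the rail. I'll reseat it with straight nudges: +y on the trailing end first, then +x on the trailing half of the front face.

{"api": "jog_arm", "payload": {
  "plan": [
    [[0.26, 0.4, 0], [0, 0, 0]],
    [[0.26, 0.8, 0], [0, 0, 0]],
    [[0.26, 0.8, 0.2], [0, 0, 0]],
    [[0.26, 0.8, 0.35], [0, 0, 0]],
    [[0.26, 0.8, 0.4], [0, 0, 0]],
    [[0.26, 0.8, 0.4], [0, 0, 0]],
    [[0.26, 0.8, 0.4], [0, 0, 0]]
  ]
}}

```text
time_s: 18.65
tool_pos: [0.5588, 0.1411, 0.0207]
tool_rot: [0.696, 0.718, 0.0, 0.0]
force: [-0.2, -0.5, -0.4]
gripper_width: -0.0003
```

{"api": "jog_arm", "payload": {
  "plan": [
    [[0.03, 0, 0], [0, 0, 0]],
    [[0.06, 0, 0], [0, 0, 0]],
    [[0.09, 0, 0], [0, 0, 0]],
    [[0.11, 0, 0], [0, 0, 0]],
    [[0.13, 0, 0], [0, 0, 0]],
    [[0.15, 0, 0], [0, 0, 0]],
    [[0.16, 0, 0], [0, 0, 0]],
    [[0.16, 0, 0], [0, 0, 0]]
  ]
}}

```text
time_s: 19.45
tool_pos: [0.5579, 0.1604, 0.02]
tool_rot: [0.696, 0.718, 0.0, -0.0]
force: [0.4, -0.1, -0.4]
gripper_width: 0.0003
```

```bash
python3 -c "
from st import *
st()
"
```

```text
t 19.45 nest xy mm [-17.4 -80.9] z 20.0 yaw 91.77 tilt [ 0.     -0.0001] F nest [ 0.43 -0.13] -0.36 w 0.0002639287150967265
```

{"api": "jog_arm", "payload": {
  "plan": [
    [[0.01, 0, 0], [0, 0, 0]],
    [[0.02, 0, 0], [0, 0, 0]],
    [[0.03, 0, 0], [0, 0, 0]],
    [[0.03, 0, 0], [0, 0, 0]],
    [[0.03, 0, 0], [0, 0, 0]]
  ]
}}

```text
time_s: 19.95
tool_pos: [0.5586, 0.1613, 0.0201]
tool_rot: [0.697, 0.717, -0.001, 0.001]
force: [2.3, -5.8, -0.5]
gripper_width: 0.0001
```

```bash
python3 -c "
from st import *
st()
"
```

```text
t 19.95 nest xy mm [-16.7 -80. ] z 20.1 yaw 91.64 tilt [-0.0005  0.0011] F nest [ 2.07 -5.89] -0.54 w 8.673863376315605e-05
```

{"api": "jog_arm", "payload": {
  "plan": [
    [[-0.06, 0, 0], [0, 0, 0]],
    [[-0.12, 0, 0], [0, 0, 0]],
    [[-0.12, 0, -0.35], [0, 0, 0]],
    [[0.18, -0.41, -0.35], [0, 0, 0]],
    [[0.18, -0.41, -0.35], [0, 0, 0]],
    [[0.18, -0.41, -0.35], [0, 0, 0]],
    [[0.18, -0.41, -0.15], [0, 0, 0]],
    [[0.18, -0.41, 0], [0, 0, 0]],
    [[0.18, -0.41, 0], [0, 0, 0]],
    [[0.18, -0.41, 0], [0, 0, 0]]
  ]
}}

```text
time_s: 20.95
tool_pos: [0.5086, 0.1829, 0.0199]
tool_rot: [0.697, 0.717, -0.0, 0.0]
force: [0.5, 0.3, -0.5]
gripper_width: 0.0
```

```bash
python3 -c "
from st import *
st()
"
```

```text
t 20.95 nest xy mm [-65.9 -56.7] z 19.9 yaw 91.68 tilt [-0.0003  0.0001] F nest [0.48 0.33] -0.48 w 4.035852314868455e-05
```

Push +x to about −47 and press about 5 N, then withdraw straight back.

{"api": "jog_arm", "payload": {
  "plan": [
    [[0, 0.05, 0], [0, 0, 0]],
    [[0, 0.1, 0], [0, 0, 0]],
    [[0, 0.13, 0], [0, 0, 0]],
    [[0, 0.15, 0], [0, 0, 0]],
    [[0, 0.165, 0], [0, 0, 0]],
    [[0, 0.175, 0], [0, 0, 0]],
    [[0, 0.185, 0], [0, 0, 0]],
    [[0, 0.185, 0], [0, 0, 0]]
  ]
}}

```text
time_s: 21.75
tool_pos: [0.5273, 0.1844, 0.0196]
tool_rot: [0.696, 0.718, -0.002, -0.002]
force: [-6.7, -0.4, 4.7]
gripper_width: 0.0002
```

```bash
python3 -c "
from st import *
st()
"
```

```text
t 21.75 nest xy mm [-47.2 -55.9] z 19.6 yaw 91.79 tilt [-0.0024 -0.0018] F nest [-6.7  -0.21] 4.66 w 0.0002162891932555236
```

{"api": "jog_arm", "payload": {
  "plan": [
    [[0, -0.02, 0], [0, 0, 0]],
    [[0, -0.06, 0], [0, 0, 0]],
    [[0, -0.15, 0], [0, 0, 0]],
    [[0, -0.17, -0.35], [0, 0, 0]],
    [[-0.3, -0.4, -0.4], [0, 0, 0]],
    [[-0.65, -0.59, -0.4], [0, 0, 0]],
    [[-0.65, -0.59, -0.4], [0, 0, 0]],
    [[-0.65, -0.59, -0.4], [0, 0, 0]]
  ]
}}

```text
time_s: 22.55
tool_pos: [0.4614, 0.1035, 0.0684]
tool_rot: [0.697, 0.717, 0.0, 0.0]
force: [0.4, 0.7, -1.1]
gripper_width: -0.0003
```

```bash
python3 gap.py; python3 -c "
from st import *
st()
"
```

```text
y -8 blue edges x [-35.3, -20.89, -16.63, -0.76] rail outer [16.25]
y -15 blue edges x [-35.52, -31.42, -5.0, -0.6] rail outer [9.82, 10.38, 15.05]
y -22 blue edges x [-35.59, -31.24, -5.13, -0.67] rail outer [16.75]
y -50 blue edges x [-35.7, -31.18, -5.14, -0.33] rail outer [16.26]
y -58 blue edges x [-35.72, -31.18, -5.42, -0.36] rail outer [16.64]
y -65 blue edges x [-35.6, -0.47] rail outer [16.72]
x -8 blue edges y [-71.61, -64.73, -8.33, -0.96] stop outer [17.93]
x -18 blue edges y [-71.69, -65.03, -7.89, -0.93] stop outer [18.25]
x -28 blue edges y [-71.77, -64.64, -8.07, -1.24] stop outer [18.39]
t 22.75 nest xy mm [-114.7 -132.5] z 68.1 yaw 91.85 tilt [0.0005 0.0001] F nest [0.19 0.39] -0.38 w 1.601345402265689e-05
```

The chip is now flush (yaw about 0, and edges match home on both faces). Next, the keeper: lower beside the knob and push +x.

{"api": "jog_arm", "payload": {
  "plan": [
    [[0, 0, 0.15], [0, 0, 0]],
    [[0, 0, 0.28], [0, 0, 0]],
    [[0, 0, 0.31], [0, 0, 0]],
    [[0, 0.04, 0.31], [0, 0, 0]],
    [[0, 0.08, 0.31], [0, 0, 0]],
    [[0, 0.12, 0.31], [0, 0, 0]],
    [[0, 0.16, 0.31], [0, 0, 0]],
    [[0, 0.2, 0.31], [0, 0, 0]],
    [[0.01, 0.25, 0.31], [0, 0, 0]],
    [[0.02, 0.29, 0.31], [0, 0, 0]],
    [[0.03, 0.33, 0.31], [0, 0, 0]],
    [[0.05, 0.37, 0.31], [0, 0, 0]],
    [[0.08, 0.41, 0.31], [0, 0, 0]],
    [[0.11, 0.45, 0.31], [0, 0, 0]],
    [[0.11, 0.45, 0.31], [0, 0, 0]]
  ]
}}

```text
time_s: 24.25
tool_pos: [0.5164, 0.1202, 0.0309]
tool_rot: [0.696, 0.718, 0.001, 0.0]
force: [-0.3, 0.9, 0.7]
gripper_width: -0.0003
```

```bash
python3 - <<'E'
from st import *
st();c=camera("side")
for k in("keeper_knob","keeper"):
    for r in regions_of(k,c)[:2]: print(k,r["p"],Rm@(unproj(c,r["uv"],.033 if "_" in k else .025)[:2]-corner))
E
```

```text
t 24.25 nest xy mm [ -60.2 -119.7] z 30.9 yaw 91.81 tilt [0.0007 0.0002] F nest [-0.29  0.89] 0.7 w -0.0003120584956838757
keeper_knob 0.7 [-0.07752022 -0.11796063]
keeper_knob 0.43 [ 0.11624795 -0.03440215]
keeper 0.63 [-0.08225315 -0.12754488]
```

{"api": "jog_arm", "payload": {
  "plan": [
    [[0, -0.1, 0], [0, 0, 0]],
    [[-0.1, -0.15, 0], [0, 0, 0]],
    [[-0.2, -0.15, 0], [0, 0, 0]],
    [[-0.25, -0.15, 0], [0, 0, 0]],
    [[-0.25, -0.15, 0], [0, 0, 0]]
  ]
}}

```text
time_s: 24.9
tool_pos: [0.4987, 0.0867, 0.0311]
tool_rot: [0.697, 0.717, 0.0, 0.0]
force: [-0.6, -0.5, -0.2]
gripper_width: -0.0
```

```bash
python3 - <<'E'
from st import *
st()
for v in("side","top"):
    c=camera(v)
    for k in("keeper_knob","keeper"):
        for r in regions_of(k,c)[:2]: print(v,k,round(r["p"],2),r["region"].sum(),Rm@(unproj(c,r["uv"],.033 if "_" in k else .025)[:2]-corner))
E
```

```text
t 24.9 nest xy mm [ -79.  -152.6] z 31.1 yaw 91.57 tilt [0.0001 0.0004] F nest [-0.63 -0.49] -0.23 w -1.3322391513643573e-05
side keeper_knob 0.54 143 [-0.05614911 -0.12619866]
side keeper 0.48 122 [-0.05441213 -0.11825701]
top keeper_knob 0.46 93 [-0.07710922 -0.08031818]
top keeper 0.57 140 [-0.06566165 -0.0896689 ]
```

{"api": "jog_arm", "payload": {
  "plan": [
    [[0, 0.15, 0], [0, 0, 0]],
    [[0.03, 0.28, 0], [0, 0, 0]],
    [[0.07, 0.28, 0], [0, 0, 0]],
    [[0.12, 0.28, 0], [0, 0, 0]],
    [[0.17, 0.28, 0], [0, 0, 0]],
    [[0.21, 0.31, 0], [0, 0, 0]],
    [[0.245, 0.33, 0], [0, 0, 0]],
    [[0.285, 0.355, 0], [0, 0, 0]],
    [[0.325, 0.375, 0], [0, 0, 0]],
    [[0.37, 0.39, 0], [0, 0, 0]],
    [[0.41, 0.4, 0], [0, 0, 0]],
    [[0.44, 0.41, 0], [0, 0, 0]],
    [[0.47, 0.415, 0], [0, 0, 0]],
    [[0.49, 0.417, 0], [0, 0, 0]],
    [[0.5, 0.417, 0], [0, 0, 0]],
    [[0.5, 0.417, 0], [0, 0, 0]]
  ]
}}

```text
time_s: 26.8
tool_pos: [0.5452, 0.1437, 0.0304]
tool_rot: [0.698, 0.717, -0.004, 0.001]
force: [-2.0, -11.8, 3.9]
gripper_width: -0.0003
```

```bash
python3 -c "
from st import *
st()
"
```

```text
t 26.8 nest xy mm [-30.7 -97.2] z 30.4 yaw 91.54 tilt [-0.0043  0.0011] F nest [ -2.39 -11.75] 3.92 w -0.00028419422000190643
```

Strong resistance at y −97.2 (12 N), so the keeper is either at its stop or jammed. Backing straight off to look.

{"api": "jog_arm", "payload": {
  "plan": [
    [[-0.08, 0, 0], [0, 0, 0]],
    [[-0.2, 0, 0], [0, 0, 0]],
    [[-0.3, 0, -0.5], [0, 0, 0]],
    [[-0.7, -0.4, -0.7], [0, 0, 0]],
    [[-0.95, -0.6, -0.7], [0, 0, 0]],
    [[-0.95, -0.6, -0.7], [0, 0, 0]],
    [[-0.95, -0.6, -0.7], [0, 0, 0]]
  ]
}}

```text
time_s: 27.5
tool_pos: [0.4773, 0.0321, 0.1156]
tool_rot: [0.698, 0.716, 0.001, 0.0]
force: [0.6, 1.0, -1.2]
gripper_width: -0.0001
```

```bash
python3 gap.py; python3 - <<'E'
from st import *
st();c=camera("top")
for r in regions_of("keeper_knob",c)[:2]: print(r["p"],Rm@(unproj(c,r["uv"],.033)[:2]-corner))
s=camera("side")
a=cv2.resize(c["img"][175:255,170:280],None,fx=7.2,fy=7.2,interpolation=cv2.INTER_CUBIC)[:570,:395] if 0 else cv2.resize(c["img"][180:255,185:265],(400,375),interpolation=cv2.INTER_CUBIC)
b=cv2.resize(s["img"][165:240,205:285],(400,375),interpolation=cv2.INTER_CUBIC)
cv2.imwrite("pics/fin.png",np.hstack([a,b])[:,:,::-1])
E
```

```text
y -8 blue edges x [-35.3, -20.7, -16.75, -0.76] rail outer [16.25]
y -15 blue edges x [-35.52, -31.44, -4.99, -0.59] rail outer [15.04]
y -22 blue edges x [-35.6, -31.22, -5.15, -0.64] rail outer [16.73]
y -50 blue edges x [-35.7, -31.23, -5.09, -0.36] rail outer [16.3]
y -58 blue edges x [-35.71, -31.2, -5.38, -0.32] rail outer [16.65]
y -65 blue edges x [-35.6, -0.48] rail outer [16.73]
x -8 blue edges y [-71.63, -64.75, -8.31, -0.98] stop outer [17.96]
x -18 blue edges y [-71.68, -65.05, -7.88, -0.97] stop outer [18.3]
x -28 blue edges y [-72.0, -64.87, -7.89, -1.38] stop outer [18.38]
t 27.7 nest xy mm [-100.3 -203.1] z 114.6 yaw 91.88 tilt [ 0.0004 -0.    ] F nest [1.05 0.52] -0.01 w -0.00013979860140301425
0.57 [-0.06157288 -0.0786574 ]
```

View pics/fin.png

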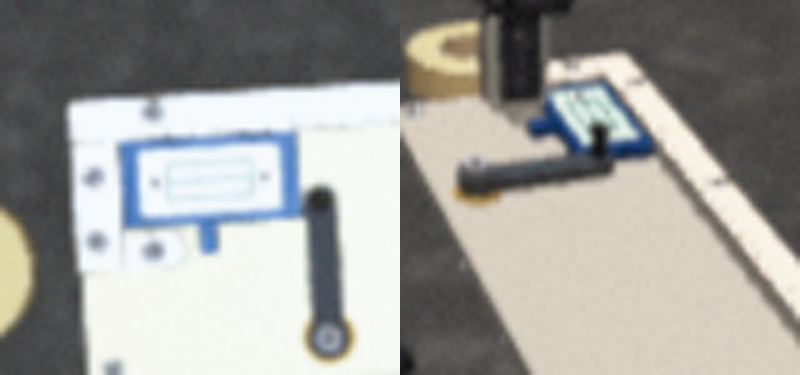

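Keeper now points at the rail behind the seated chip (left panel: pivot (328,338), knob (319,198)). I'll measure its angle numerically.

```bash
python3 - <<'E'
from st import *
cs=[camera("top") for _ in range(3)];c=cs[0];g=np.mean([k["img"].astype(np.float32) for k in cs],0).max(2)
W=lambda x,y,z:[*(corner+X*x/1000+Y*y/1000),z]
R=[]
for x in range(-72,-37,3):
    s=np.arange(-95,-65,.25);v=np.array([cv2.getRectSubPix(g,(1,1),tuple(map(float,proj(c,W(x,y,.0255)))))[0,0] for y in s])
    w=np.clip(np.percentile(v,80)*.8-v,0,None);d=v<(v.min()+np.percentile(v,90))/2
    R.append([x,(s*w).sum()/w.sum(),s[d].min(),s[d].max()])
R=np.array(R);print(R.round(2));p=np.polyfit(R[:,0],R[:,1],1);print("slope rad",p[0],"y at pivot x",np.polyval(p,-84))
E
```

```text
[[-72.   -80.47 -86.75 -74.25]
 [-69.   -80.34 -86.75 -74.  ]
 [-66.   -80.4  -86.75 -74.  ]
 [-63.   -80.45 -86.75 -74.  ]
 [-60.   -80.24 -86.5  -74.  ]
 [-57.   -80.46 -86.75 -74.25]
 [-54.   -80.65 -87.   -74.25]
 [-51.   -80.51 -86.75 -74.25]
 [-48.   -80.5  -86.75 -74.25]
 [-45.   -80.45 -86.5  -74.25]
 [-42.   -80.4  -86.5  -74.25]
 [-39.   -80.45 -86.5  -74.25]]
slope rad -0.0022085479953165604 y at pivot x -80.38010989707628
```

```bash
python3 -c "
from st import *
st();print(sign_off())"
```

```text
t 28.0 nest xy mm [-101.3 -204.1] z 114.6 yaw 91.8 tilt [-0.0002 -0.0002] F nest [-0.43  0.12] 0.66 w -4.745947653567598e-05
the job is handed in; nothing more can be done
None
```

The chip is seated in the corner pocket and the keeper is shut behind it. I handed the job in at 28.0 s, with the gripper clear of everything.

**What I did**
- **Onto the rail:** I pushed the chip with the shut fingertip, never lifting it. The first push turned it about 0.56 rad and it jammed with one corner on the rail. I pushed its other half to turn it back, then pressed it flat from behind the ear.
- **Into the pocket:** I dragged it along the rail until it stopped hard at the end stop, with the force rising to about 12 N.
- **Reseating:** a check after I withdrew showed the chip turned about 0.02 rad, with its trailing end about 1 mm off the rail. I reseated it with one straight nudge towards the end stop and one towards the rail, before touching the keeper.
- **Keeper:** I pushed the knob round in two stages until it met a firm stop at about 12 N.

**Last checks**
- **Chip:** parallel to the rail, and all its edges read within about 1 mm of the home position. That is within the calibration error.
- **Keeper:** 0.002 rad from square to the rail, centred about 80.4 mm behind the end stop against a nominal 80. In the last picture it lies directly behind the chip.

**What disagreed or went unchecked**
- The keeper stopped with the fingertip about 5 mm short of where I expected. I put this down to the finger being wider where it meets the knob, because the angle measured afterwards reads fully shut.
- The side camera's early position for the chip was about 8 mm from the top camera's, so I relied on the top camera and on touch.
- I did not measure the tape roll, bottle, dish or pen again at the end. The arm's path stayed clear of them throughout.

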